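Clamp the pump bottle and work its nozzle cap

ROBOT

A 7-joint arm with a two-finger parallel gripper is mounted at the origin on a cart in front of the work surface, level with it; the furniture and walls round the work are solid. World frame = base frame: x ahead of the robot, y to its left, z up, the work surface at z = 0. Lengths are in mm, angles in rad, forces in N, time in s.
With the tool pointing down it reaches from about 400 to 925 mm from the base axis. Payload 5.6 kg.
Tool frame: the origin (TCP) lies on the centre line of the jaws, within the pads' length; the fingertips stand 25 mm ahead of it and the grasp point (between the pads) lies 6 mm ahead of it; z points along the fingers, y is the line along which they close (so a half turn about z gives the same grasp; the last joint's range is limited). The gripper opens to 85 mm and grips with 20 to 120 N. Pads are 22 mm wide; open, the fingers measure 114 mm over their backs; the gripper's body (76 mm by 85 mm) begins 54 mm behind the grasp point. The pads swing forward as they close: fully open they stand 13 mm farther back than shut.
Start: joints at [1.069, 0.468, -0.012, 1.603, 0.006, 1.071, -0.056], TCP at [287.83, -582.805, 256.29] pointing down, gripper open.
Joint ranges: [-2.53, 2.53], [-0.31, 2.02], [-1.57, 1.55], [0.28, 2.44], [-1.29, 4.43], [0.15, 1.84], [-2.92, 2.92]. Speed limits (rad/s): [2.57, 2.57, 3.14, 3.14, 3.14, 3.14, 3.14].

INTERFACE

Orientations are given as a unit quaternion [x, y, z, w].
In Python, from workcell import * gives the robot as it stands. Calls block until the motion is done:
- movep(position, orientation): joint-space move of the TCP to a pose.
- move_straight(position, rotation=None, velocity=150, threshold=None): straight line of the TCP; rotation=None keeps the orientation; velocity is the mean speed in mm/s. With threshold (N) it stops when the force on the tool has changed by that much, and returns True; else False.
- move_j(angles): joint-space move.
- command_gripper(opening, effort=None): opening from 0.0 (shut) to 1.0 (fully open); effort is the grip in N (None keeps the last); returns when the fingers have stopped.
- pause(seconds).
- solve_ik(position, orientation): joint angles nearest the present ones, or None.
- snapshot(name): name is "scene" or "top"; returns (picture, depth): 384x512x3 uint8, red, green, blue; 384x512 float32, mm along the optical axis (not along the pixel's ray), 0 where there is no reading.
- camera_params(name): a dict with "fovy" (degrees; the focal length in pixels is half the picture's height over the tangent of half this angle, whatever the lens; pixels are square), "cx", "cy" (the principal point, pixels), "origin" and "orientation" of the camera in the world. Camera axes: x right, y down, z forward; pixel columns grow to the right and rows downward; lengths in mm; the calibration is good to about 2 mm. A picture is of the moment at which its call begins. camera_params takes no time and is no camera call.
A pose or a line that the arm cannot do raises IKError and nothing moves.
- sign_off(): hands the job in; it is judged then, once.
Readings, each from a call of its own:
- read_t(): time.
- read_joints(): joint angles.
- read_qvel(): joint speeds.
- read_tau(): joint torques, N m.
- read_ee_pos(): TCP position.
- read_tcp_rot(): TCP orientation.
- read_wrist_force(): force on the tool from outside, world axes, zero at the start.
- read_ft_torque(): the same for the moment, N m.
- read_opening(): opening from 0.0 (shut) to 1.0 (fully open).
- read_grasp_force(): force on a finger pad.
Only numpy, scipy, OpenCV 4.12 (cv2) and the standard library are available. Lean on these libraries where they do the work, as an engineer would, in place of code of your own. Each camera call takes 0.05 s, during which the arm holds its last target. There are 200 camera calls.

TASK

Secure the pump bottle in its holder: swing the red-handled cam lever counter-clockwise (seen from above) just until the rubber pad bears lightly on the bottle, its spring pushed in by about 3 mm, and no further. With the bottle held, press the orange nozzle cap fully down and let it spring back up. Leave the lever as set, the bottle standing, and the dish, vial and stopper beside it where they are.

Things in the scene. Friction and masses are not known exactly. Their poses are not given: they have to be found in the camera images.
- lever_grip (a point): Centre of the red upright handle at the end of the cam lever: a round plastic post 16 mm in diameter, standing 44 mm high on the lever; this point is 25 mm above the post's foot and 19 mm below its top, 80 mm above the worktop. It travels on a level circle of 85 mm radius about point lever_pivot.
- lever_pivot (a point): Point on the upright turning axis of the cam lever, at the same height as lever_grip. Fixed during the work.
- cam_lever (a joint): Angle of the cam lever in rad, 0 (open) to 1.9, growing counter-clockwise seen from above. Each rad drives the shoe with the sprung pad 10 mm straight towards the bottle. Stiff hinge: it stays where it is left; it turns with about 2 N at the handle.
- sprung_pad (a joint): How far the rubber pad is pushed back against its spring, in m: 0 while it is free of the bottle, at most 0.012; 1 N per mm. Light bearing is 0.0005 to 0.006; more than 0.008 is overrun and fails.
- pad_face (a point): Centre of the black rubber pad's face (34 x 24 mm) that meets the bottle. It advances with the lever until it touches the bottle, then stays there while its spring gives. Face and bottle axis lie on one line with lever_pivot, seen from above. Gap to the bottle = horizontal distance pad_face to bottle_axis less 32 mm (2 to 11 mm at the start).
- bottle_axis (a point): Point on the axis of the loose bottle, 26 mm above its underside, level with the pad. White round bottle with a blue band, 32 mm radius, 0.35 to 0.7 kg, standing on a 12 mm holder plate against an aluminium V stop on the side away from the pad; own z axis is up. The top of the cap is 170 mm above its underside.
- cap_top (a point): Centre of the top of the orange nozzle cap, a flat-topped disc 34 mm in diameter and 15 mm high with a nozzle reaching 62 mm out to one side over the dish; about 182 mm above the worktop when up.
- nozzle_cap (a joint): How far the nozzle cap is pressed down in m: 0 up, 0.009 against its stop. Spring: 3 N to start it, 7.5 N at the bottom; rises by itself when let go. Fully down means over 0.0072. It must not be pressed before the pad bears on the bottle.
- dish: Clear petri dish, 55 mm across, 14 mm high, loose under the nozzle; origin at the centre of its underside. Leave alone.
- vial: Black plastic vial, 31 mm across, 49 mm high, loose beside the holder; origin at the centre of its underside. Leave alone.
- stopper: Red rubber stopper, 36 mm across, 30 mm high, loose beside the holder; origin at the centre of its underside. Leave alone.

How it is judged (in metres and radians):
On the way, in this order (a step that is already met when the one before it is completed fails the run):
1. the rubber pad bears lightly on the bottle (spring pushed in 0.5 to 6 mm) (value of joint sprung_pad between 0.0005 and 0.006 m), for 0.3 s.
2. the nozzle cap is pressed fully down with the pad still bearing (all of step 1 and value of joint nozzle_cap above 0.0072 m), for 0.05 s.
At the end, for the whole second after the job is handed in: The pad bears on the bottle with its spring pushed in 0.5 to 6 mm; the nozzle cap is up again (within 1.5 mm); the bottle stands upright (within 0.06 rad) and within 8 mm of where it stood; dish, vial and stopper within 15 mm of where they stood (all of step 1 and value of joint nozzle_cap below 0.0015 m and angle between bottle_axis's own z axis and vertical below 0.06 rad and distance of bottle_axis from where it was at the start of the episode below 0.008 m and distance of each of dish, vial, stopper from where it was at the start of the episode below 0.015 m); the robot touches nothing.
It fails at once if the cam is overrun: the pad's spring is pushed in more than 8 mm (value of joint sprung_pad above 0.008 m).
It fails at once if the cap is pressed before the pad bears on the bottle (value of joint nozzle_cap above 0.004 m and value of joint sprung_pad below 0.0003 m).
It fails at once if the bottle is tipped (angle between bottle_axis's own z axis and vertical above 0.2 rad).
It fails at once if the dish, the vial or the stopper is disturbed (moved more than 15 mm) (distance of any of dish, vial, stopper from where it was at the start of the episode above 0.015 m).
It also fails if it takes over 42 s, if anything falls off the work surface, if the arm or the gripper's body presses on something with over 40 N, if the wrist force passes 120 N, or if a joint passes its speed limit or range.

## Working session

There is one attempt and no reset: what is moved stays moved. The work goes in short steps, each a Python script; the robot and the scene stay as the last script left them, time stands still between calls to the robot, and variables do not carry over. Pictures are saved under pics/ and viewed, at most 10 in all, crops included, and the job is handed in when it is done.

```bash
mkdir -p pics; cat > h.py <<'E'
from workcell import *
import numpy as np, cv2
from scipy.spatial.transform import Rotation as R
def cloud(n):
    p,d=snapshot(n); c=camera_params(n); f=p.shape[0]/2/np.tan(np.radians(c["fovy"])/2)
    v,u=np.mgrid[:p.shape[0],:p.shape[1]]
    P=np.stack([(u-c["cx"])/f*d,(v-c["cy"])/f*d,d],-1)
    o=c["orientation"]; W=P@R.from_quat(o).as_matrix().T+np.array(c["origin"])
    W[d==0]=np.nan
    return p,W
def save(n,p): cv2.imwrite("pics/"+n+".png",p[...,::-1])
E
python3 - <<'E'
from h import *
for n in("scene","top"):
    p,W=cloud(n); save(n+"0",p); np.savez("pics/"+n+"0.npz",p=p,W=W); print(camera_params(n))
print(read_tcp_rot(),read_t())
E
```

```text
{'fovy': 45.14426546089357, 'cx': 245.5117559476077, 'cy': 183.26021325782077, 'origin': array([ 85.67785476, 421.75873893, 741.99479634]), 'orientation': array([-0.4225249 ,  0.82441473, -0.33281421,  0.17620375])}
{'fovy': 47.41394483131118, 'cx': 256.99504228846274, 'cy': 194.59929033405305, 'origin': array([ 532.38148325,   68.52044505, 1102.29388144]), 'orientation': array([-0.69618588,  0.71730008, -0.01819722,  0.02178713])}
[ 9.73812517e-01  2.27351137e-01 -2.41207964e-04 -7.63898974e-04] 0.1
```

View pics/scene0.png

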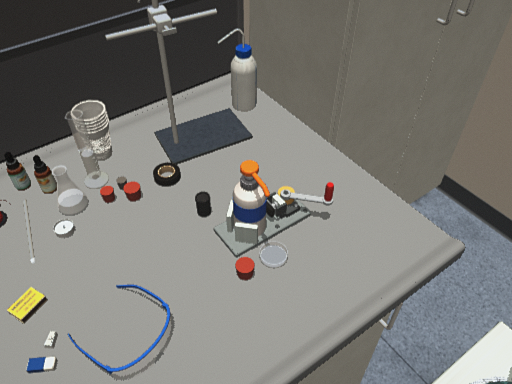

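View pics/top0.png

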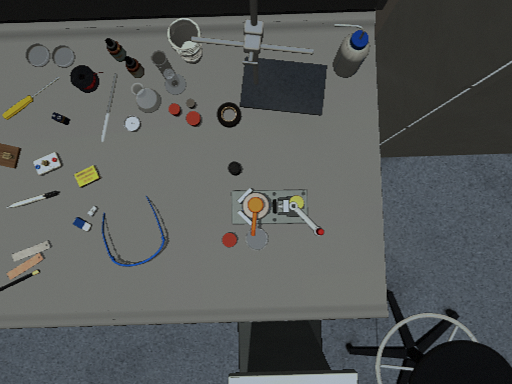

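The scene shows the cap at about (249,168), the red handle at (329,190), and the bottle at (250,205). The top view shows the cap at (256,205), handle at (320,232), pivot at (297,203), pad near (276,206), dish at (257,239), stopper at (230,240) and vial at (235,168). Next I'll turn these into positions.

```bash
python3 - <<'E'
import numpy as np,cv2
from scipy.optimize import least_squares
for n in("scene","top"):
    z=np.load(f"pics/{n}0.npz"); p,W=z["p"],z["W"]
    h=cv2.cvtColor(p,cv2.COLOR_RGB2HSV); H,S,V=[h[...,i].astype(int) for i in range(3)]
    X,Y,Z=W[...,0],W[...,1],W[...,2]
    reg=(X>350)&(X<620)&(Y>-200)&(Y<150)
    def st(name,m):
        q=W[m&reg]; 
        if len(q): print(n,name,len(q),"med",np.median(q,0).round(1),"min",q.min(0).round(1),"max",q.max(0).round(1))
    org=(H>=6)&(H<=16)&(S>170)
    st("cap",org&(Z>176)); st("nozzle",org&(Z>140))
    red=((H<5)|(H>172))&(S>150)
    st("lever",red&(Z>40)&(Z<120)); st("levertop",red&(Z>94)&(Z<120)); st("stopper",red&(Z<38)&(Z>5))
    st("yellow",(H>=20)&(H<=33)&(S>110)&(Z>10)&(Z<90))
    st("blue",(H>100)&(H<130)&(S>120)&(Z>30)&(Z<100)) 
    st("black",(V<45)&(Z>15)&(Z<60))
    m=(H>100)&(H<130)&(S>120)&reg&(Z>30)&(Z<110)
    q=W[m]
    if len(q)>20:
        r=least_squares(lambda c:np.hypot(q[:,0]-c[0],q[:,1]-c[1])-32,[q[:,0].mean(),q[:,1].mean()],loss="soft_l1");print("bottle axis",r.x,np.abs(r.fun).mean())
    st("all>20",(Z>20)); st("plate",(Z>9)&(Z<15))
s=cv2.imread("pics/scene0.png")[145:255,205:345]; t=cv2.imread("pics/top0.png")[180:255,215:335]
cv2.imwrite("pics/c.png",np.vstack([cv2.resize(s,(560,440),interpolation=2)[:300], cv2.resize(t,(560,300),interpolation=2)]))
E
```

```text
scene cap 272 med [557.7  82.7 180.8] min [508.4  64.3 176.1] max [578.7  95.9 184.2]
scene nozzle 339 med [553.6  84.1 180. ] min [498.6  64.3 164.2] max [578.7  95.9 184.2]
scene lever 120 med [497.  -63.3  86.5] min [492.5 -75.1  61.3] max [505.9 -59.9 100.7]
scene levertop 35 med [499.4 -67.1  98.5] min [493.9 -75.1  94.1] max [505.8 -60.8 100.7]
scene stopper 143 med [484.5 141.6  29.8] min [467.7 130.2   5.9] max [503.5 149.9  32.2]
scene yellow 57 med [579.3 -24.2  46.6] min [562.7 -35.4  44.7] max [588.7  -2.2  48.9]
scene blue 390 med [538.7  96.6  82.7] min [531.2  56.3  63. ] max [572.6 111.4 100. ]
scene black 201 med [545.5  19.9  38.6] min [536.3 -29.5  15.1] max [581.   39.6  51.2]
bottle axis [564.85303901  78.56978303] 0.6251652492032272
scene all>20 3633 med [545.5  85.   62.4] min [467.7 -77.2  20. ] max [609.  149.7 184.2]
scene plate 1272 med [536.6  66.3  11.6] min [456.4 -48.    9. ] max [607.5 148.4  15. ]
top cap 98 med [546.1  80.7 180.5] min [508.1  62.3 176. ] max [579.7  91.9 186.7]
top nozzle 117 med [539.7  81.  179.8] min [499.6  62.3 142.5] max [579.7  91.9 186.7]
top lever 35 med [501.5 -67.9  99.3] min [494.7 -76.1  92.1] max [506.3 -61.9 103.9]
top levertop 31 med [501.3 -68.2  99.5] min [494.8 -76.1  94.4] max [506.3 -61.9 103.9]
top stopper 109 med [486.2 141.8  31. ] min [469.4 129.6  26.4] max [501.5 149.9  35. ]
top yellow 99 med [576.2 -25.4  48.2] min [556.7 -41.   12.2] max [588.6  -3.8  52.1]
top black 59 med [563.4  31.   50.9] min [531.3 -24.5  15.5] max [585.4 111.6  56.1]
top all>20 1640 med [556.   63.2  62.6] min [469.4 -76.9  21.4] max [607.8 149.9 187.4]
top plate 926 med [557.3  39.7  12.7] min [ 430.2 -182.9    9. ] max [613.2 140.   15. ]
```

View pics/c.png

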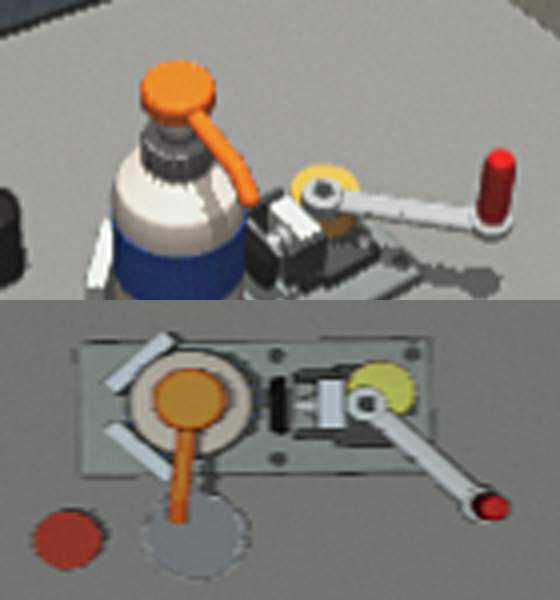

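```bash
cat > pad.py <<'E'
import numpy as np,cv2
def pad(p,W,n):
    X,Y,Z=[W[...,i] for i in range(3)]; V=p.max(-1)
    m=(X>530)&(X<600)&(Y>15)&(Y<60)&(V<70)&(Z>25)&(Z<60)
    top=m&(Z>46); q=W[top]
    print(n,"padtop n",len(q),"ymin/max",np.percentile(q[:,1],[0,5,50,95,100]).round(1),"x",np.percentile(q[:,0],[0,50,100]).round(1),"z",np.median(q[:,2]).round(1))
E
python3 - <<'E'
import numpy as np
from pad import pad
for n in("scene","top"):
    z=np.load(f"pics/{n}0.npz"); p,W=z["p"],z["W"]; pad(p,W,n)
    X,Y,Z=[W[...,i] for i in range(3)]
    # cap disc from Z>178 excluding nozzle; bottle shoulder
    q=W[(Z>178)&(X>548)&(X<600)&(Y>40)&(Y<120)]; print("cap disc",((q.max(0)+q.min(0))/2).round(1),np.ptp(q,0).round(1),np.median(q[:,2]))
    q=W[(Z>50)&(Z<68)&(Y<0)&(Y>-60)&(X>500)&(X<600)]; print("lever arm",len(q),np.polyfit(q[:,1],q[:,0],1).round(3),q.min(0).round(1),q.max(0).round(1))
T=np.load("pics/top0.npz");p,W=T["p"],T["W"]
for r in range(196,216,1): print(r," ".join(f"{p[r,c].max():3d}/{W[r,c,1]:.0f},{W[r,c,2]:.0f}" for c in range(267,299,2)))
E
```

```text
scene padtop n 55 ymin/max [15.9 17.8 32.9 38.2 39.5] x [541.7 555.4 580.9] z 49.1
cap disc [564.   79.7 181.3] [31.6 32.5  5.9] 181.36724829430142
lever arm 270 [  1.025 569.633] [501.  -59.8  50.2] [ 5.751e+02 -1.000e-01  6.150e+01]
top padtop n 70 ymin/max [15.6 17.3 30.7 36.7 37.8] x [543.6 563.4 582.3] z 51.1
cap disc [564.   78.2 183.2] [31.9 31.8  8.4] 182.96066617820514
lever arm 225 [  1.079 575.313] [500.8 -58.7  50.4] [ 5.861e+02 -2.000e-01  6.370e+01]
196  71/48,11 137/43,8 131/38,12 130/33,13 131/28,15 131/23,16 134/18,13 136/13,13 132/9,15 133/4,16  55/-1,24  56/-6,25  51/-11,23 141/-14,47 173/-19,49 169/-23,50
197  62/48,14 112/43,12 131/38,12 131/33,12 135/28,15 135/23,10  81/19,16  65/13,13  63/9,15  57/3,11  37/-1,28  66/-6,26 120/-9,47 178/-13,51 175/-18,52 174/-24,46
198  49/49,16  73/44,15 135/39,15 137/33,13 138/28,13  96/25,45  70/20,53  68/16,52  65/11,53  64/6,52  55/1,53  59/-6,25 170/-9,47 178/-14,48 173/-18,48 170/-23,49
199  81/50,112  69/44,14 112/38,11  75/35,51  34/30,47  97/25,42  47/20,51  49/16,53  44/11,53  35/6,50  35/1,53  64/-4,47 182/-9,49 178/
[... 1982 characters left out ...]
0,22  61/-14,26 134/-17,57 188/-21,58
212  59/51,108  65/45,14 137/40,14  33/36,51   8/31,51  88/25,12  59/20,10  56/nan,nan  53/11,37  55/6,30  55/1,28  67/-4,28  67/-9,28  66/-14,28  80/-17,53 153/-21,56
213  53/50,14 103/45,10 133/40,11 111/35,30  48/30,12 104/25,28  67/21,52  65/17,53  64/12,52  60/7,49  73/2,53  65/-4,23  67/-9,25  68/-14,25  64/-19,25 130/-21,61
214  97/50,15 130/45,14 129/40,13 129/35,15 127/30,10 101/25,15  41/22,51  63/17,53  57/12,52  55/7,53  61/2,51  66/-4,25  66/-9,25  67/-14,26  64/-19,28  67/-21,55
215 131/50,16 131/45,14 128/40,14 129/35,13 128/30,12 130/25,13 128/20,16 127/15,11 130/10,11 128/5,14  49/1,23  67/-4,23  69/-9,25  69/-14,26  67/-19,22  64/-24,24
```

Consistent measurements (mm):

| Point | Value | Check |
|---|---|---|
| Bottle axis | (564.5, 78.8) | |
| Cap top | z ≈ 182 | matches the given height |
| Handle | (500.3, −68.5) | |
| Pivot | (563.5, −12.3) | radius 84.6, against 85 given |
| Pad face | y ≈ 38 | gap ≈ 8.5, inside 2 to 11 |

Next I'll grip the handle and swing it 0.95 rad, then look.

```bash
cat >> h.py <<'E'
PIV=np.array([563.5,-12.3]); A0=np.arctan2(-68.5+12.3,500.3-563.5); ZG=89
def pose(th,z=ZG,s=1,r=85.):
    a=A0+th; y=s*np.array([-np.sin(a),np.cos(a),0]); zz=np.array([0,0,-1.]); x=np.cross(y,zz)
    return [PIV[0]+r*np.cos(a),PIV[1]+r*np.sin(a),z], R.from_matrix(np.c_[x,y,zz]).as_quat()
def arc(t0,t1,s):
    n=max(1,int(np.ceil(abs(t1-t0)/0.12)))
    for t in np.linspace(t0,t1,n+1)[1:]:
        P,Q=pose(t,s=s); move_straight(P,Q,velocity=60)
E
python3 - <<'E'
from h import *
best=None
for s in(1,-1):
    qs=[solve_ik(*pose(t,s=s)) for t in(0,.4,.8,1.2,1.4)]
    ok=all(q is not None for q in qs)
    print(s,ok,[np.round(q[6],2) if q is not None else None for q in qs])
    if ok:
        c=max(abs(q[6]) for q in qs)
        if best is None or c<best[0]: best=(c,s)
s=best[1]; print("use",s)
command_gripper(0.5,20)
movep(*pose(0,180,s))
P,Q=pose(0,s=s)
print("stopped",move_straight(P,Q,velocity=100,threshold=8),read_ee_pos())
command_gripper(0,20); print(read_opening(),read_grasp_force(),read_wrist_force(),read_t())
f=0
for t in np.arange(.1,.951,.1): arc(t-.1,t,s)
arc(.9,.95,s)
print(read_wrist_force(),read_ee_pos(),pose(.95)[0],read_t())
for n in("scene","top"):
    p,W=cloud(n); save(n+"1",p); np.savez("pics/"+n+"1.npz",p=p,W=W)
s_=cv2.imread("pics/scene1.png")[145:255,205:345]; t=cv2.imread("pics/top1.png")[180:255,215:335]
cv2.imwrite("pics/c1.png",np.vstack([cv2.resize(s_,(560,440),interpolation=2)[:300], cv2.resize(t,(560,300),interpolation=2)]))
from pad import pad
for k in "01":
  for n in("scene","top"):
    z=np.load(f"pics/{n}{k}.npz"); pad(z["p"],z["W"],n)
  p=z["p"]; print(np.median(p[201:211,262:300].max(-1),0))
E
```

```text
1 True [np.float64(-1.01), np.float64(-0.62), np.float64(-0.26), np.float64(0.08), np.float64(0.24)]
-1 True [np.float64(1.44), np.float64(1.9), np.float64(-2.91), np.float64(-2.58), np.float64(-2.43)]
use 1
stopped False [500.47175828 -68.79889279  89.52625057]
0.17718183901438989 23.110815538675524 [-0.80827643  0.02339998  4.50847657] 4.025
[1.75796834 0.1535799  5.12227614] [573.2804898  -96.36147233  89.6268206 ] [np.float64(572.4967205450096), np.float64(-96.82253557149716), 89] 6.9
scene padtop n 55 ymin/max [15.9 17.8 32.9 38.2 39.5] x [541.7 555.4 580.9] z 49.1
top padtop n 70 ymin/max [15.6 17.3 30.7 36.7 37.8] x [543.6 563.4 582.3] z 51.1
[134.5 117.5 117.  151.  165.  161.  114.5  65.5  72.   92.   75.5  21.
  18.5  16.5  52.5  86.5 113.5 132.5 132.5 131.   96.  146.5 196.  192.
 192.  195.5 142.5 111.5 176.  150.  113.5 103.5 137.5 159.5 176.  167.
 174.5 176.5]
scene padtop n 36 ymin/max [16.1 17.4 40.9 46.3 47. ] x [542.5 549.8 580.1] z 48.9
top padtop n 64 ymin/max [15.6 19.3 40.3 45.1 45.4] x [543.7 563.6 582.2] z 51.0
[146.  130.5 129.  164.  179.5 176.  128.   45.5  17.   16.5  10.  152.5
 158.5 111.  146.  139.  109.5 162.  208.  208.  207.  211.5 173.5 128.5
 123.5 176.  157.  158.5 190.  171.5 144.  134.5 129.5 153.5 179.  160.5
 158.5 152.5]
```

View pics/c1.png

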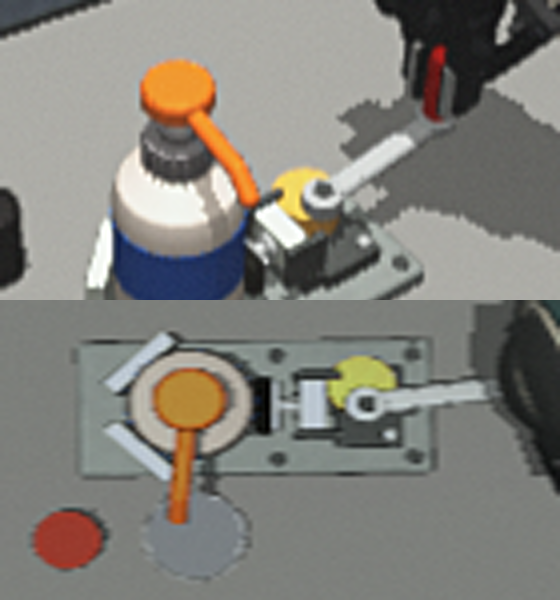

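The pad now sits against the bottle: in the crop it spans about (252–271, 405), next to the bottle edge. The block has advanced about 9.6 mm but the pad only about 8 mm, so the spring is pushed in roughly 1.5 mm. I'll add 0.16 rad and check that the pad stands still.

```bash
python3 - <<'E'
from h import *
from pad import pad
arc(.95,1.11,1); print(read_wrist_force(),read_ee_pos(),pose(1.11)[0])
I=[]
for k in range(8):
    p,W=cloud("top"); I.append(p)
np.savez("pics/top2.npz",p=p,W=W); p2=p
p,W=cloud("scene"); np.savez("pics/scene2.npz",p=p,W=W); pad(p,W,"scene2")
z=np.load("pics/top2.npz"); pad(z["p"],z["W"],"top2")
T=[np.load(f"pics/top{k}.npz")["p"] for k in range(3)]
for t in T: print(np.median(t[201:211,266:294].max(-1),0).astype(int))
t=[cv2.resize(a[192:220,262:302],(800,560)[0:2],interpolation=cv2.INTER_CUBIC) for a in T]
save("c2",np.vstack([cv2.resize(a,(285*2,200)) for a in t])); print(read_t())
E
```

```text
[2.75647968 0.18184854 5.4661781 ] [586.76564118 -93.72608442  89.63085948] [np.float64(585.8477867686793), np.float64(-94.30961179362846), 89]
scene2 padtop n 35 ymin/max [16.1 18.1 40.8 46.8 47.7] x [542.6 550.5 580.1] z 49.2
top2 padtop n 64 ymin/max [15.7 19.4 40.2 45.1 45.4] x [543.6 563.7 582.2] z 50.9
[165 161 114  65  72  92  75  21  18  16  52  86 113 132 132 131  96 146
 196 192 192 195 142 111 176 150 113 103]
[179 176 128  45  17  16  10 152 158 111 146 139 109 162 208 208 207 211
 173 128 123 176 157 158 190 171 144 134]
[180 177 129  46  16  16  11 153 159 112 145 130 134 180 211 208 209 208
 154 112 157 197 156 164 190 170 126 112]
7.9833
```

View pics/c2.png

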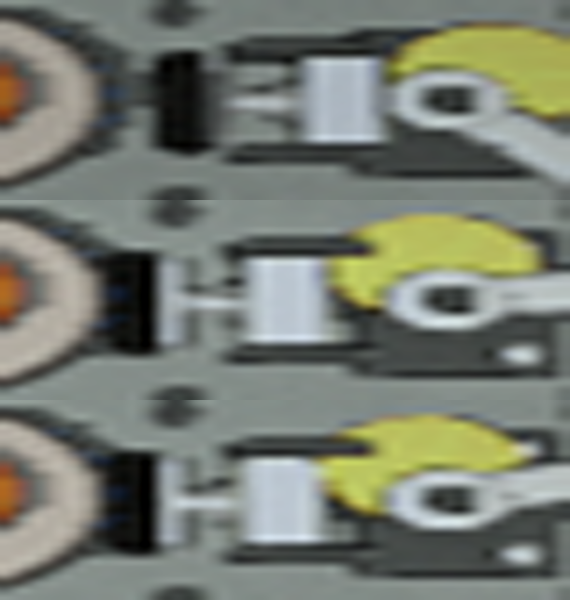

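The pad's pixels are identical in the last two views (dark at columns 269–272) while the block moved another 1.5 mm. So the pad is bearing, with the spring in about 2.8 mm. Next I'll release the handle, press the cap and look.

```bash
python3 - <<'E'
from h import *
command_gripper(0.5); P,Q=pose(1.11); e=read_ee_pos()
move_straight([e[0],e[1],260],velocity=200); 
p,W=cloud("top"); print(np.median(p[201:211,266:294].max(-1),0).astype(int))
command_gripper(0.0)
C=[564.3,79.0]
movep([*C,245],Q); print(read_ee_pos(),read_t())
move_straight([*C,213],velocity=100); f0=np.array(read_wrist_force())
hit=move_straight([*C,190],velocity=15,threshold=13)
print(hit,read_ee_pos(),np.array(read_wrist_force())-f0); pause(.3); print(read_ee_pos(),np.array(read_wrist_force())-f0,read_t())
E
```

```text
[182 178 130  46  17  17  11 154 161 114 147 131 134 182 212 209 211 209
 155 115 158 198 158 164 190 172 128 115]
[564.59444218  78.370669   245.0252434 ] 10.6417
True [564.75061115  79.22185714 198.39146923] [-3.23407577 -0.34447535  6.40290327]
[564.64711057  79.15200278 198.36305998] [-2.04729899 -1.1374995   6.16848097] 12.4333
```

The force is only about 6 N, so the cap may not be at its stop. I'll press in small steps until the force rises sharply.

```bash
python3 - <<'E'
from h import *
C=[564.3,79.0]; z=198.4; lo=read_wrist_force()[2]
while z>190:
    z-=.6; move_straight([*C,z],velocity=20); pause(.1)
    f=read_wrist_force(); print(round(read_ee_pos()[2],2),np.round(f,1))
    if f[2]-lo>14: break
pause(.2); print(read_t())
E
```

```text
198.5 [-1.1  0.1  7.4]
198.13 [-1.4 -1.1  9.5]
198.12 [-3.4 -1.1 12.5]
198.12 [-3.4 -1.3 15.5]
198.12 [-4.6 -1.2 18.1]
198.11 [-5.5 -1.1 21.7]
14.7333
```

The tool stood still at z = 198.1 while the force climbed, so the cap is on its stop. Now I'll withdraw and check.

```bash
python3 - <<'E'
from h import *
move_straight([564.3,79.0,260],velocity=100)
movep([450,-200,300],pose(1.11)[1]); pause(.3)
p,W=cloud("top"); print(np.median(p[201:211,266:294].max(-1),0).astype(int))
T=np.load("pics/top0.npz")
for n in("top","scene"):
    p,W=cloud(n); X,Y,Z=[W[...,i] for i in range(3)]
    q=W[(Z>177)&(X>548)&(X<600)&(Y>40)&(Y<120)]; print(n,"cap",((q.max(0)+q.min(0))/2).round(1),np.median(q[:,2]).round(1))
    save(n+"9",p)
    a=cv2.imread(f"pics/{n}0.png")
t=cv2.imread("pics/top9.png")[150:255,215:335]; o=cv2.imread("pics/top0.png")[150:255,215:335]
cv2.imwrite("pics/c9.png",np.hstack([cv2.resize(k,(400,350)) for k in(o,t)])); print(read_t())
E
```

```text
[170 164 121  45  16  15   9 141 147 106 136 123 124 169 200 197 198 197
 144 104 148 186 146 153 179 160 119 106]
top cap [563.9  78.2 182.3] 182.8
scene cap [564.2  80.  180.9] 181.3
17.15
```

View pics/c9.png

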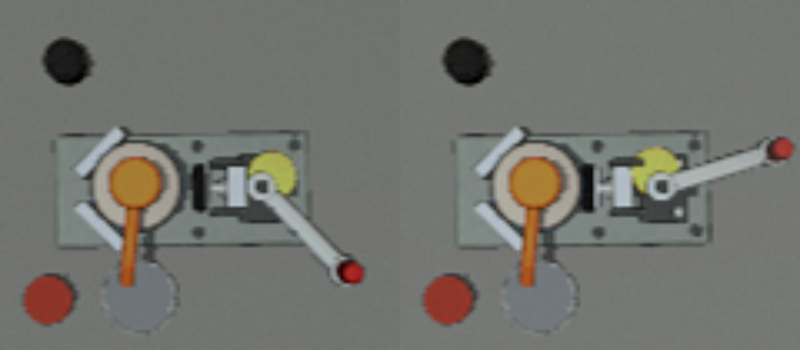

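Before and after match for the vial (67,62), stopper (49,300), dish (140,297) and bottle (135,185). The pad at (587,187) bears on the bottle, the lever is set, and the cap is back up at about 182 mm.

```bash
python3 -c "
from workcell import *
print(sign_off())"
```

```text
the job is handed in; nothing more can be done
None
```

I set the lever so the pad bears on the bottle (spring in about 2.8 mm, estimated from the images), pressed the cap to its stop and saw it spring back up; bottle, dish, vial and stopper look unmoved, and I handed the job in at about 17 s of the 42 s (no verdict was returned).

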